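# Snug up the water filler plug of the chocolate warmer

### The job

The water jacket of the chocolate warmer has been topped up and its brass filler plug is only started by hand. Take the T-key from its stand, fit it into the plug's square socket and turn the plug clockwise until its tapered thread goes properly snug, at about 0.6 N m on the key and never over 0.75 N m, which would split the neck. Then stand the key back in its stand and leave the other things on the counter alone.

Things in the scene. Friction and masses are not known exactly. Their poses are not given: they have to be found in the camera images.
- warmer: countertop chocolate warmer, fixed: steel box 240 x 330 mm (x by y), deck 107 mm above the worktop, two lidded pans on it (knobs up to 43 mm above the deck), dials on its front (-x). Origin: centre of the underside, z up. The plug's round brass filler neck stands on the deck near the front right corner, centre at x -72, y -110 mm, top 121 mm above the worktop
- plug: brass filler plug, fluted round head 47 mm across, started in the filler neck. Origin on its axis at the neck's top; z up. Clockwise from above (falling yaw) goes in; socket sides lie along its x and y. Turns easily (0.1 N m) for 0.4 to 2.1 rad, never alike, then binds in its taper: it takes 0.45 N m, climbing 0.6 N m per rad, with no stop, and sinks 0.6 mm per rad of that. Stays where left
- socket (a point): centre of the mouth of the plug's square socket, 25 mm above the plug's origin; the socket is 17.6 mm wide (a 1.6 mm loose fit for the key), 18 mm deep, mouth bevelled 1 mm
- t_key: loose steel T-key, 0.16 kg, upright in its stand. Origin: centre of its lower end, z up. Lower 30 mm is 16 mm square (sides along x and y), the nose tapering to 11 mm in the last 5 mm; then a 22 mm collar and 13 mm round shank. Red cross bar 100 mm along x, 14 mm thick along y (black caps 18 mm thick at the ends), 69 to 87 mm above the origin: take its middle from above
- key_bar (a point): centre of the key's cross bar, on the key's axis 78 mm above its lower end
- key_stand: heavy grey block 56 mm square, 42 mm high, on a black 92 mm base pad, fixed. Origin: centre of the underside
- stand_hole (a point): centre of the mouth of the stand's round hole, 42 mm above the worktop; the hole is 24 mm across and 28 mm deep, so the key stands in it at any yaw, its lower end 14 mm above the worktop
- oval_tin_0: bystander: oval sweet tin with a green picture, 78 x 64 x 20 mm
- oval_tin_1: bystander: oval sweet tin with a yellow picture, 78 x 64 x 20 mm
- scoop_0: bystander: steel scoop, 174 mm long
- packet_0: bystander: green printed packet, 52 x 82 x 18 mm
- pastille_tin_2: bystander: small round white tin, 45 mm across, 19 mm high
- tongs_0: bystander: spring tongs, 158 mm long

How it is judged:
By the outcome, as a careful person would: the job done as asked, in the order asked, and still so for the second after the job is handed in, with the robot touching nothing.
It also fails if it takes over 72 s, if anything falls off the work surface, if the arm or the gripper's body presses on something with over 40 N, if the wrist force passes 120 N, or if a joint passes its speed limit or range.

### The arm

A 6-joint arm with a two-finger parallel gripper is mounted at the origin on a cart in front of the work surface, level with it; the furniture and walls round the work are solid. World frame = base frame: x ahead of the robot, y to its left, z up, the work surface at z = 0. Lengths are in mm, angles in rad, forces in N, time in s.
With the tool pointing down it reaches from about 275 to 1000 mm from the base axis. Payload 8.4 kg.
Tool frame: the origin (TCP) lies between the finger pads; the fingertips stand 8 mm ahead of it and the grasp point (between the pads) lies 11 mm behind it (tcp_to_tips is the distance from the TCP to the fingertips, in mm); z points along the fingers, y is the line along which they close (so a half turn about z gives the same grasp; the last joint's range is limited). The gripper opens to 85 mm and grips with 20 to 120 N. Pads are 22 mm wide; open, the fingers measure 114 mm over their backs; the gripper's body (76 mm by 85 mm) begins 54 mm behind the grasp point. The pads swing forward as they close: fully open they stand 13 mm farther back than shut.
Start: joints at [1.295, 0.353, 1.633, -0, 1.155, -0.002], TCP at [168.993, 601.722, 208.781] pointing down, gripper open.
Joint ranges: [-2.63, 2.63], [-0.92, 2.1], [0.06, 2.66], [-1.3, 4.44], [0, 2.69], [-3.02, 3.02]. Speed limits (rad/s): [2.22, 2.22, 2.79, 3.14, 3.14, 3.14].

### API

Orientations are given as [roll, pitch, yaw] about the fixed x, y, z axes, in that order (R = Rz(yaw) Ry(pitch) Rx(roll)).
In Python, from rig import * gives the robot as it stands.
- The arm moves only by the tool step_arm, never from a script. Its argument "motion" is a list of rows, each an object with "claw": the finger opening in mm, from 0 to 85.4; "delta_pos": the shift along the tool's x, y, z in mm, a list of three; "turn": the turn about the tool's z in rad. In form: [{"claw": claw, "delta_pos": [dx, dy, dz], "turn": turn}, ...]. A call has 1 to 8 rows; each row shifts and turns the commanded pose from where the row before left it, along the tool's axes as they then stand; what a row does not reach is not made up. A row lasts 1/12 s, in which the tool goes at most 41.7 mm and 7.16 degrees, less where a joint would pass 70% of its speed; a pose out of reach is approached as far as the arm can. A call is refused whole if a number of a shift passes 41.7 or a number of a turn 0.125, either way. A call with a gripper value outside its range is refused whole. The fingers move at their own pace and stop on an object; "force" is the grip in N (left out, the last holds). Time passes only in rows, so rows that do not move let the fingers close. It gives the time, the measured TCP pose, the force, the opening and the grip force at its end, in the units of the state.
- sense(): the state, without advancing time (a new reading comes with each control period).
- grab_frame(name): name is "scene" or "top" or "wrist"; returns a dict with "img" (480x640x3 uint8, red, green, blue), "vertical_fov" (degrees; the focal length in pixels is half the picture's height over the tangent of half this angle, whatever the lens; pixels are square), "cx", "cy" (the principal point, pixels), "R" (3x3) and "t" (3): a world point X has camera coordinates R X + t. Camera axes: x right, y down, z forward; pixel columns grow to the right and rows downward; lengths in mm; the calibration is good to about 2 mm. A picture is of the moment at which its call begins. There is no depth.
- sign_off(): hands the job in; it is judged then, once.
The state is a dict: "clock": time; "qpos": joint angles; "qvel": joint speeds; "joint_efforts": joint torques, N m; "eef_pos": TCP position; "tcp_rot": TCP orientation; "contact_force": force on the tool from outside, world axes, zero at the start; "wrist_torque": the same for the moment, N m; "opening": opening from 0.0 (shut) to 1.0 (fully open); "grasp_force": force on a finger pad.
Only numpy, scipy, OpenCV 4.12 (cv2) and the standard library are available. Lean on these libraries where they do the work, as an engineer would, in place of code of your own. Each camera call takes 0.05 s, during which the arm holds its last target. There are 200 camera calls.

## Working session

There is one attempt and no reset: what is moved stays moved. The work goes in short steps, Python scripts to look and compute and a tool call to move; the robot and the scene stay as the last step left them, time stands still between calls to the robot, and variables do not carry over. Pictures are saved under pics/ and viewed, at most 10 in all, crops included, and the job is handed in when it is done.

Besides the shell and the picture viewer there is one more tool, called after "Request:" by a JSON object that holds its "api" and its "payload". step_arm: Moves the arm, as the interface text tells. Its arguments: {"type":"object","properties":{"motion":{"type":"array","items":{"type":"object","properties":{"claw":{"type":"number"},"delta_pos":{"type":"array","items":{"type":"number"}},"turn":{"type":"number"}}}},"force":{"type":"number"}},"required":["motion"]}

```bash
mkdir -p pics; ls; python3 - <<'E'
from rig import *
import cv2
s=sense();print(s)
for n in ("scene","top"):
    f=grab_frame(n);cv2.imwrite(f"pics/{n}0.png",f["img"][:,:,::-1]);print(n,f["vertical_fov"],f["cx"],f["cy"],f["R"],f["t"])
E
```

```text
pics
{'clock': 0.0, 'qpos': array([ 1.29462499e+00,  3.53608362e-01,  1.63415109e+00, -2.84373584e-05,
        1.15517419e+00, -2.41818866e-03]), 'qvel': array([ 2.27601636e-05,  1.07888144e-03,  3.95900627e-04,  1.13845488e-03,
        7.04450587e-04, -1.63366853e-04]), 'joint_efforts': array([ 1.75484147e-03, -6.05262995e+01, -3.42069590e+01,  1.82423187e-04,
        9.42392478e-03, -1.50120309e-05]), 'eef_pos': array([168.84905681, 601.23526759, 208.07928578]), 'tcp_rot': array([-3.14025161e+00,  2.27581133e-05,  2.86785102e+00]), 'contact_force': array([-0.07829827,  0.50107909,  0.0179905 ]), 'wrist_torque': array([ 0.0102558 , -0.00804006,  0.0731009 ]), 'grasp_force': 0.0, 'opening': 1.0052299436229433}
scene 53.62983834714499 319.5411998810056 240.36078456946092 [[ 0.45330607 -0.89130764  0.00918096]
 [-0.611826   -0.31862318 -0.72398081]
 [ 0.6482149   0.32256775 -0.68975901]] [-278.23282826  404.35989998  781.43924225]
top 56.243258523936 314.9949629010545 235.371991000494 [[ 0.01508401 -0.99982464  0.01109822]
 [-0.99396347 -0.01620005 -0.10850892]
 [ 0.10866968 -0.00939448 -0.99403352]] [ -51.66210958  564.1097664  1088.36959342]
```

View pics/scene0.png

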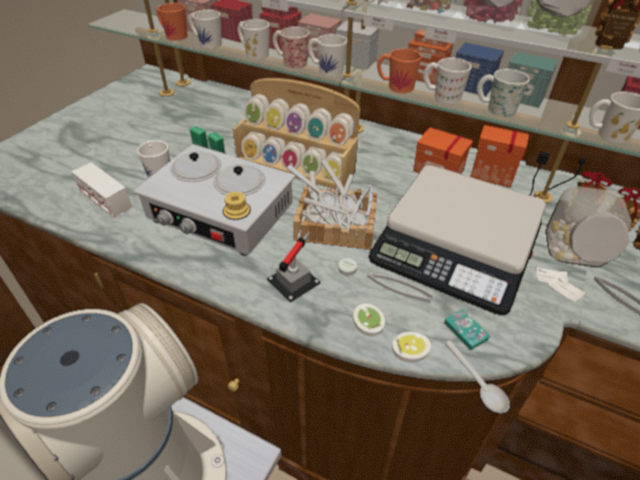

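View pics/top0.png

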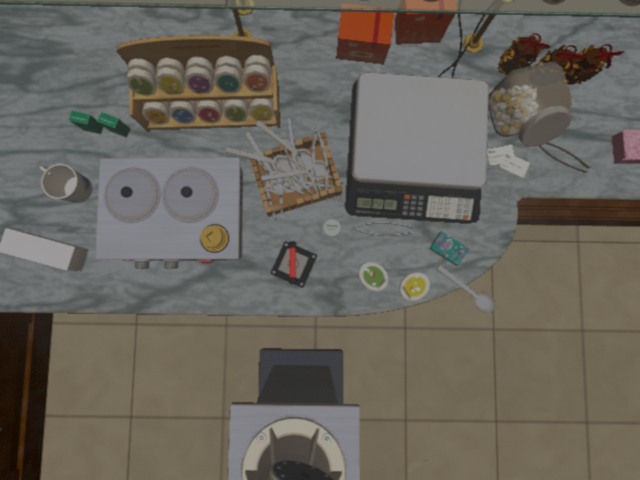

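The scene view shows the red bar at about (294,253), the stand under it and the brass plug at (236,205). In the top view the bar is at (293,263), the stand at (294,264) and the plug at (214,238).

```bash
cat > h.py <<'E'
from rig import *
import cv2, numpy as np
def foc(f): return f["img"].shape[0]/2/np.tan(np.radians(f["vertical_fov"]/2))
def ray(f,p):
    d=np.array([(p[0]-f["cx"])/foc(f),(p[1]-f["cy"])/foc(f),1.]); R=np.array(f["R"])
    return -R.T@f["t"], R.T@d
def onz(f,p,z):
    c,d=ray(f,p); return c+d*(z-c[2])/d[2]
def proj(f,X):
    c=np.array(f["R"])@X+f["t"]; return np.array([f["cx"],f["cy"]])+foc(f)*c[:2]/c[2]
def tri(rs):
    A=0;b=0
    for c,d in rs:
        d=d/np.linalg.norm(d);P=np.eye(3)-np.outer(d,d);A=A+P;b=b+P@c
    return np.linalg.solve(A,b)
def blobs(f,lo,hi,amin=30):
    m=cv2.inRange(cv2.cvtColor(f["img"],cv2.COLOR_RGB2HSV),lo,hi)
    m=cv2.morphologyEx(m,cv2.MORPH_CLOSE,np.ones((5,5)))
    cs=cv2.findContours(m,cv2.RETR_EXTERNAL,cv2.CHAIN_APPROX_NONE)[0]
    return sorted([(cv2.contourArea(c),cv2.minAreaRect(c)) for c in cs if cv2.contourArea(c)>amin],key=lambda t:-t[0])
RED=((0,170,90),(6,255,255)); BRASS=((18,120,90),(28,255,255))
E
python3 - <<'E'
from h import *
F={n:grab_frame(n) for n in("scene","top")}
near={"scene":((294,253),(236,205)),"top":((293,263),(214,238))}
P={}
for n,f in F.items():
    for k,(nm,c) in enumerate((("red",RED),("brass",BRASS))):
        b=[r for r in blobs(f,*c) if np.hypot(*(np.array(r[1][0])-near[n][k]))<20]
        print(n,nm,b)
        if b: P[n,nm]=b[0][1][0]; print(onz(f,b[0][1][0],92+9 if nm=="red" else 146))
for nm in("red","brass"):
    if ("scene",nm) in P and ("top",nm) in P: print(nm,tri([ray(F[n],P[n,nm]) for n in F]))
E
```

```text
scene red [(124.5, ((292.89862060546875, 252.6418914794922), (5.928629398345947, 26.736957550048828), 35.53767776489258))]
[494.74532931   5.611019   101.        ]
scene brass [(469.0, ((236.5, 205.5), (25.0, 25.0), 90.0))]
[529.02361838 170.01842955 146.        ]
top red [(66.0, ((292.0, 262.0), (28.0, 4.0), 90.0))]
[494.20638906  10.24992416 101.        ]
top brass [(512.5, ((214.2884521484375, 237.9423370361328), (25.495098114013672, 26.083446502685547), 78.69007110595703))]
[542.86049577 182.54969384 146.        ]
red [495.38300055   8.48623158  99.01517551]
brass [545.36530406 185.15355201 128.38860747]
```

Request:
{"api": "step_arm", "payload": {"motion": [{"claw": 85,"delta_pos": [-13,-13,-2],"turn": 0},{"claw": 85,"delta_pos": [-26,-26.5,-2],"turn": 0},{"claw": 85,"delta_pos": [-26,-26.5,-2],"turn": 0},{"claw": 85,"delta_pos": [-26,-26.5,-2],"turn": 0},{"claw": 85,"delta_pos": [-26,-26.5,-2],"turn": 0},{"claw": 85,"delta_pos": [-26,-26.5,-2],"turn": 0},{"claw": 85,"delta_pos": [-26,-26.5,-2],"turn": 0},{"claw": 85,"delta_pos": [-26,-26.5,-2],"turn": 0}]}}

```text
clock: 0.87
eef_pos: [303.4, 356.2, 224.8]
tcp_rot: [3.142, 0.0, 2.868]
contact_force: [0.8, 0.7, 0.7]
opening: 0.995
grasp_force: 0.0
```

Request:
{"api": "step_arm", "payload": {"motion": [{"claw": 85,"delta_pos": [-26,-26.5,-2],"turn": 0},{"claw": 85,"delta_pos": [-26,-26.5,-2],"turn": 0},{"claw": 85,"delta_pos": [-26,-26.5,-2],"turn": 0},{"claw": 85,"delta_pos": [-26,-26.5,-2],"turn": 0},{"claw": 85,"delta_pos": [-26,-26.5,-2],"turn": 0},{"claw": 85,"delta_pos": [-26,-26.5,-2],"turn": 0},{"claw": 85,"delta_pos": [-26,-26.5,-2],"turn": 0},{"claw": 85,"delta_pos": [-26,-26.5,-2],"turn": 0}]}}

```text
clock: 1.53
eef_pos: [446.5, 95.7, 241.0]
tcp_rot: [3.141, 0.0, 2.868]
contact_force: [1.2, 0.5, 0.2]
opening: 0.998
grasp_force: 0.0
```

Request:
{"api": "step_arm", "payload": {"motion": [{"claw": 85,"delta_pos": [-26,-26.5,0],"turn": -0.09},{"claw": 85,"delta_pos": [-20,-22,0],"turn": -0.09},{"claw": 85,"delta_pos": [0,0,0],"turn": -0.09},{"claw": 85,"delta_pos": [0,0,0],"turn": 0}]}}

```text
clock: 1.87
eef_pos: [479.9, 38.3, 240.6]
tcp_rot: [-3.142, -0.0, 3.139]
contact_force: [-1.4, 1.0, -0.6]
opening: 0.999
grasp_force: 0.0
```

```bash
python3 - <<'E'
from h import *
f=grab_frame("wrist");cv2.imwrite("pics/w1.png",f["img"][:,:,::-1])
s=sense();print(s["clock"],s["eef_pos"],s["tcp_rot"],s["qpos"]);print(f["R"],f["t"])
for b in blobs(f,*RED):
    print(b, onz(f,b[1][0],101))
E
```

```text
1.9167 [479.3727947   39.16006125 240.51426937] [ 3.14144144e+00 -7.63650259e-04  3.13456551e+00] [ 7.82267373e-02  9.36332684e-02  1.89465174e+00  2.35874040e-04
  1.15405565e+00 -1.48563795e+00]
[[ 3.31610848e-03  9.99994483e-01 -1.94649880e-04]
 [ 9.47061327e-01 -3.07808508e-03  3.21037955e-01]
 [ 3.21035584e-01 -1.24894206e-03 -9.47066309e-01]] [ -40.19164511 -505.95285132  256.80950849]
(851.5, ((291.72711181640625, 234.64825439453125), (69.37435913085938, 14.51264762878418), 86.26860046386719)) [494.20666842  10.37589949 101.        ]
(142.5, ((490.0, 224.0), (6.0, 28.0), 90.0)) [484.27295801 197.72484042 101.        ]
```

View pics/w1.png

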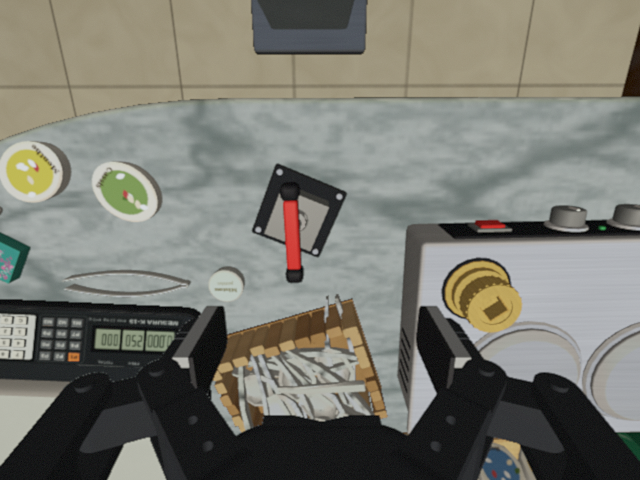

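The wrist view shows the bar from (289,190) to (294,275) and the plug head at about (495,303), with its square socket at about (500,307).

```bash
python3 - <<'E'
from h import *
f=grab_frame("wrist")
a,b=onz(f,(289.5,190),101),onz(f,(294,276),101);d=b-a;print((a+b)/2,np.arctan2(d[1],d[0]),np.linalg.norm(d))
m=cv2.inRange(cv2.cvtColor(f["img"],cv2.COLOR_RGB2HSV),(0,170,90),(6,255,255));ys,xs=np.nonzero(m[150:300,250:330]);
P=np.array([onz(f,(x+250,y+150),101)[:2] for x,y in zip(xs,ys)]);w,v=np.linalg.eigh(np.cov(P.T));print(P.mean(0),np.arctan2(*(v[::-1,1]*np.sign(v[0,1]))))
for b in blobs(f,*BRASS):print(b)
c=f["img"][240:350,420:540,::-1];cv2.imwrite("pics/w1c.png",cv2.resize(c,None,fx=5,fy=5,interpolation=cv2.INTER_CUBIC))
for p in ((495,303),(500,307)):print(onz(f,p,146))
E
```

```text
[493.64250247  11.36093412 101.        ] 0.014146142356937038 85.94041073473772
[494.39476791  10.60973077] 0.02422304050460612
(3823.5, ((484.0, 294.5), (77.65802764892578, 63.51317596435547), 33.6900634765625))
(1450.5, ((29.0, 173.0), (42.0, 44.0), 90.0))
(82.5, ((376.3123779296875, 399.4092712402344), (37.26763153076172, 10.656744956970215), 73.81079864501953))
(82.0, ((317.5, 340.0), (12.0, 11.0), 90.0))
(82.0, ((337.31768798828125, 338.9294128417969), (17.35443687438965, 13.449688911437988), 77.47119140625))
(49.0, ((363.74591064453125, 370.7049560546875), (12.222325325012207, 13.670897483825684), 84.80557250976562))
(48.0, ((237.00274658203125, 348.926025390625), (10.677847862243652, 20.09947967529297), 47.121097564697266))
(34.5, ((302.0, 343.5), (7.0, 8.0), 90.0))
[542.9920502  190.58110345 146.        ]
[546.97867979 195.5870411  146.        ]
```

View pics/w1c.png

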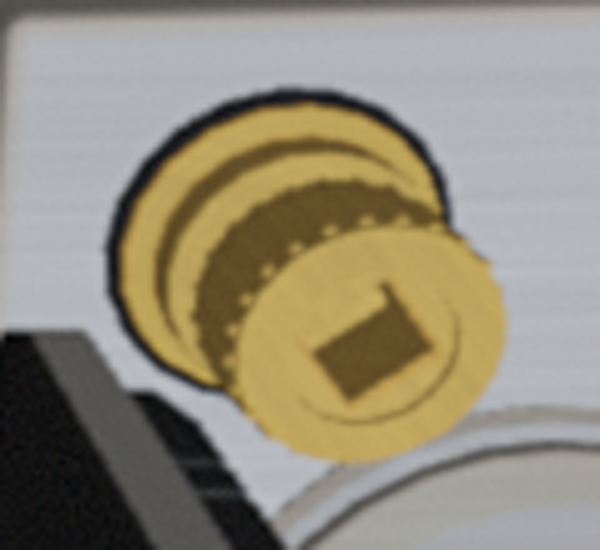

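Request:
{"api": "step_arm", "payload": {"motion": [{"claw": 85,"delta_pos": [-7,-14,15],"turn": -0.03},{"claw": 85,"delta_pos": [-8,-14.5,25],"turn": 0},{"claw": 85,"delta_pos": [0,0,25],"turn": 0},{"claw": 85,"delta_pos": [0,0,15],"turn": 0},{"claw": 85,"delta_pos": [0,0,0],"turn": 0},{"claw": 85,"delta_pos": [0,0,0],"turn": 0}]}}

```text
clock: 2.47
eef_pos: [494.0, 12.2, 160.5]
tcp_rot: [3.141, -0.002, -3.116]
contact_force: [-0.1, 0.4, -0.2]
opening: 0.994
grasp_force: 0.0
```

```bash
cat >> h.py <<'E'
def bar(f,z=101):
    m=cv2.inRange(cv2.cvtColor(f["img"],cv2.COLOR_RGB2HSV),(0,170,60),(6,255,255))
    n,l,st,c=cv2.connectedComponentsWithStats(m)
    k=1+np.argmax(st[1:,4]);ys,xs=np.nonzero(l==k)
    P=np.array([onz(f,(x,y),z)[:2] for x,y in zip(xs,ys)]);w,v=np.linalg.eigh(np.cov(P.T))
    return st[k],P.mean(0),np.arctan(v[1,1]/v[0,1])
E
python3 - <<'E'
from h import *
f=grab_frame("wrist");s=sense();print(s["clock"],s["eef_pos"],s["tcp_rot"]);print(bar(f))
cv2.imwrite("pics/w2.png",f["img"][:,:,::-1])
E
```

```text
2.5167 [494.86762469  12.17785334 161.42033943] [ 3.14152106e+00  1.46296783e-04 -3.11560692e+00]
(array([ 308,  204,   20,   92, 1616], dtype=int32), array([494.17403368,  10.05081214]), np.float64(0.02753758632431555))
```

View pics/w2.png

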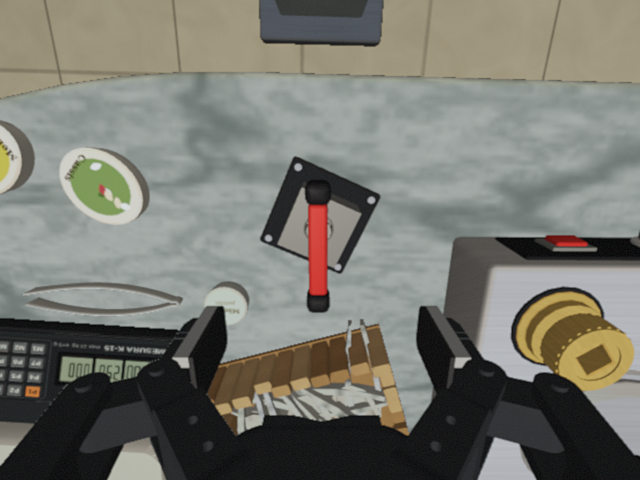

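The bar is centred between the fingers, spanning (318,190) to (318,303); the plug socket is at about (595,359).

Request:
{"api": "step_arm", "payload": {"motion": [{"claw": 85,"delta_pos": [0,-2,15],"turn": 0},{"claw": 85,"delta_pos": [0,0,25],"turn": 0},{"claw": 85,"delta_pos": [0,0,25],"turn": 0},{"claw": 85,"delta_pos": [0,0,15],"turn": 0},{"claw": 85,"delta_pos": [0,0,0],"turn": 0},{"claw": 30,"delta_pos": [0,0,0],"turn": 0},{"claw": 22,"delta_pos": [0,0,0],"turn": 0},{"claw": 22,"delta_pos": [0,0,0],"turn": 0}], "force": 60}}

```text
clock: 3.18
eef_pos: [496.3, 9.6, 82.5]
tcp_rot: [-3.142, 0.003, -3.115]
contact_force: [-0.4, -0.5, 0.1]
opening: 0.597
grasp_force: 0.0
```

Request:
{"api": "step_arm", "payload": {"motion": [{"claw": 22,"delta_pos": [0,0,0],"turn": 0},{"claw": 0,"delta_pos": [0,0,0],"turn": 0},{"claw": 0,"delta_pos": [0,0,0],"turn": 0},{"claw": 0,"delta_pos": [0,0,0],"turn": 0},{"claw": 0,"delta_pos": [0,0,0],"turn": 0}], "force": 60}}

```text
clock: 3.6
eef_pos: [494.9, 9.4, 80.9]
tcp_rot: [3.142, 0.0, -3.116]
contact_force: [-0.2, 0.2, -0.3]
opening: 0.002
grasp_force: 0.0
```

```bash
python3 - <<'E'
from h import *
f=grab_frame("wrist");s=sense();print({k:s[k] for k in("clock","eef_pos","tcp_rot","contact_force","wrist_torque","opening","grasp_force")});print(bar(f))
# plug from two earlier wrist pictures
R=np.array(f["R"])
E
```

```text
{'clock': 3.65, 'eef_pos': array([494.87833349,   9.38129547,  80.83865507]), 'tcp_rot': array([ 3.14157764e+00,  2.79397994e-05, -3.11550819e+00]), 'contact_force': array([-0.62128058,  0.02566196, -0.23038449]), 'wrist_torque': array([-0.022129  , -0.01358778,  0.01861389]), 'opening': 0.00511923468860675, 'grasp_force': 0.0}
(array([ 307,  240,   30,   53, 1419], dtype=int32), array([473.35166431,   9.47749824]), np.float64(0.036589327608419334))
```

```bash
python3 - <<'E'
from h import *
f=grab_frame("wrist");cv2.imwrite("pics/w3.png",f["img"][:,:,::-1])
g=grab_frame("scene");cv2.imwrite("pics/s3.png",cv2.resize(g["img"][170:330,200:400,::-1],None,fx=4,fy=3.75))
# where do tips / bar project
for z in(101,92,83,75):print(z,proj(f,np.array([495,9.5,z])),proj(g,np.array([495,9.5,z])))
E
```

```text
101 [320.71370775 306.52249941] [291.39896844 251.98556059]
92 [320.74511939 297.6310676 ] [291.52898819 254.88564024]
83 [320.77357275 289.57700955] [291.65746777 257.75136656]
75 [320.79670541 283.02903973] [291.77040087 260.2703299 ]
```

View pics/w3.png

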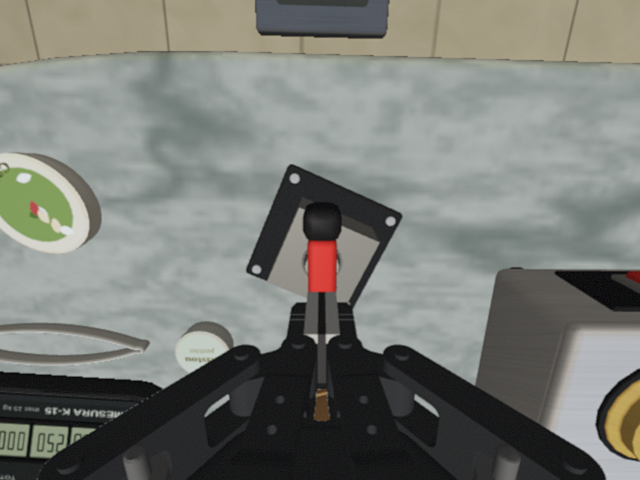

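View pics/s3.png

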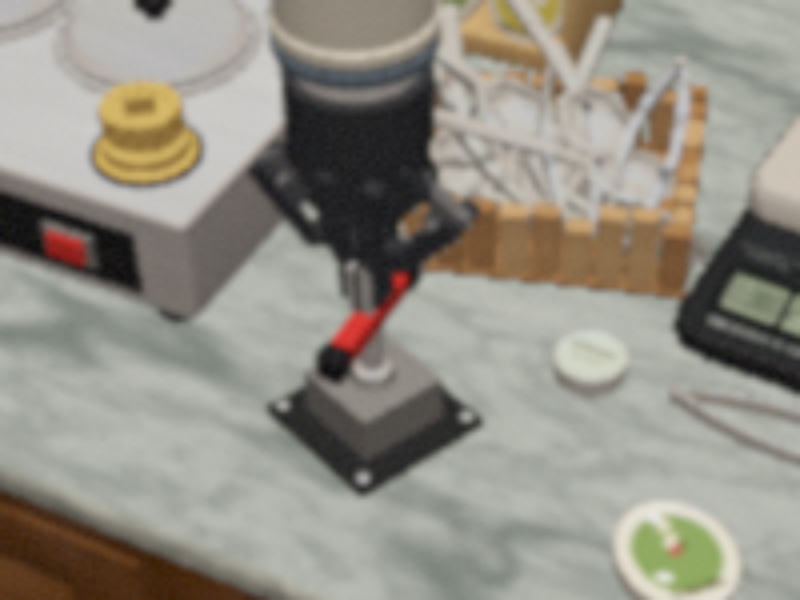

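The wrist view shows the shut pads at (322,292–335), over the bar rather than round it. The scene crop shows the fingertips at (362,310), just above the middle of the bar, so they seem to sit higher than the given tip offset says. I'll check the tool geometry.

```bash
python3 - <<'E'
import rig
from h import *
print([n for n in dir(rig) if n[0]!='_'], getattr(rig,"tcp_to_tips",None))
f=grab_frame("wrist");g=grab_frame("scene");s=sense();print(s["eef_pos"],s["opening"],f["R"],f["t"])
print("cam",-np.array(f["R"]).T@f["t"])
for z in (73,81,92,101,110):
  for x in(484,506):print(z,x,proj(f,np.array([x,9.5,z])),proj(g,np.array([x,9.5,z])))
E
```

```text
['MotionError', 'grab_frame', 'sense', 'sign_off', 'tcp_to_tips'] 8.0
[494.87490257   9.3743025   80.75138772] 0.00046166605847953996 [[-2.56299877e-02  9.99671489e-01 -1.34164016e-04]
 [ 9.46679111e-01  2.43144630e-02  3.21259190e-01]
 [ 3.21156915e-01  8.10685882e-03 -9.46991296e-01]] [   2.91124729 -468.92239212  100.47158205]
cam [411.72650542   7.67679631 245.79173201]
73 484 [321.28960493 263.68579771] [289.35028284 264.08517911]
73 506 [320.31473723 298.86261479] [294.21374643 257.74954753]
81 484 [321.28709758 269.47681415] [289.22391511 261.5725134 ]
81 506 [320.27269189 305.86416919] [294.11448283 255.23770705]
92 484 [321.28328263 278.28789281] [289.04795887 258.07384183]
92 506 [320.20896695 316.47589529] [293.97629028 251.74077919]
101 484 [321.27979262 286.34849989] [288.90206385 255.17290001]
101 506 [320.15092961 326.14049813] [293.86172795 248.84180792]
110 484 [321.27591075 295.31412803] [288.75439706 252.23672902]
110 506 [320.08666579 336.84196003] [293.7457935  245.90811571]
```

```bash
python3 - <<'E'
from h import *
f=grab_frame("wrist");print(foc(f),f["cx"],f["cy"])
g=grab_frame("top");h=grab_frame("scene")
a=cv2.resize(f["img"][190:430,240:400,::-1],(400,600),interpolation=2)
b=cv2.resize(h["img"][190:290,250:333,::-1],(400,300),interpolation=2)
c=cv2.resize(g["img"][215:315,240:323,::-1],(400,300),interpolation=2)
b=cv2.resize(h["img"][230:275,265:325,::-1],(400,300),interpolation=2)
cv2.imwrite("pics/c4.png",np.hstack([a,np.vstack([b,c])]))
E
```

```text
335.42625894529016 321.3014194582462 240.43369571068735
```

View pics/c4.png

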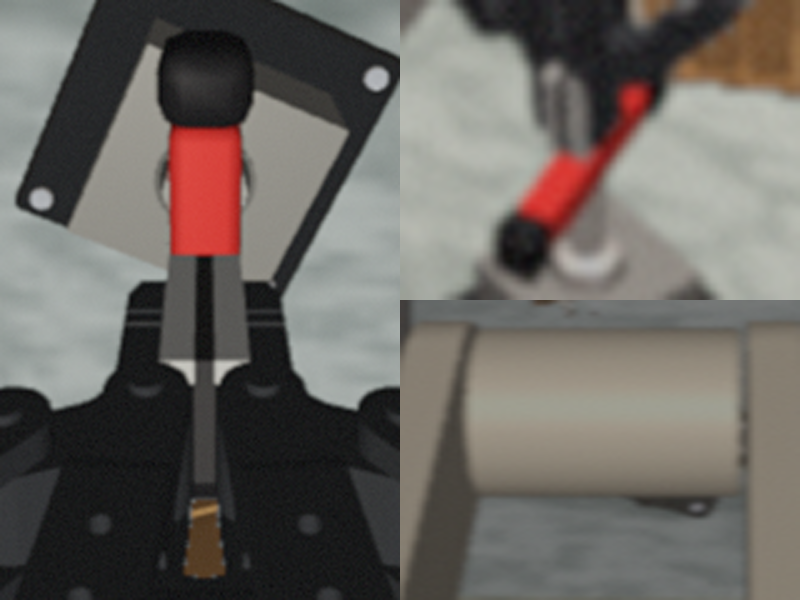

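The crop makes it clear that the shut tips sit just above the bar, at z≈105 with the TCP at 81. So the tips are really about 25 mm behind the TCP, not 8 mm ahead. I'll open, go 33 mm lower and close again.

Request:
{"api": "step_arm", "payload": {"motion": [{"claw": 60,"delta_pos": [0,0,-5],"turn": 0},{"claw": 60,"delta_pos": [0,0,0],"turn": 0},{"claw": 60,"delta_pos": [0,0,0],"turn": 0},{"claw": 60,"delta_pos": [0,0,0],"turn": 0},{"claw": 60,"delta_pos": [0,0,8],"turn": 0},{"claw": 60,"delta_pos": [0,0,15],"turn": 0},{"claw": 60,"delta_pos": [0,0,15],"turn": 0},{"claw": 60,"delta_pos": [0,0,0],"turn": 0}], "force": 60}}

```text
clock: 4.67
eef_pos: [492.9, 9.4, 45.2]
tcp_rot: [3.142, -0.004, -3.115]
contact_force: [-0.1, 0.4, 0.2]
opening: 0.702
grasp_force: 0.0
```

Request:
{"api": "step_arm", "payload": {"motion": [{"claw": 22,"delta_pos": [0,0,0],"turn": 0},{"claw": 22,"delta_pos": [0,0,0],"turn": 0},{"claw": 0,"delta_pos": [0,0,0],"turn": 0},{"claw": 0,"delta_pos": [0,0,0],"turn": 0},{"claw": 0,"delta_pos": [0,0,0],"turn": 0},{"claw": 0,"delta_pos": [0,0,0],"turn": 0}], "force": 70}}

```text
clock: 5.17
eef_pos: [495.5, 9.5, 48.6]
tcp_rot: [3.142, 0.001, -3.115]
contact_force: [-0.7, -0.2, 6.9]
opening: 0.155
grasp_force: 68.5
```

Request:
{"api": "step_arm", "payload": {"motion": [{"claw": 0,"delta_pos": [0,0,-8],"turn": 0},{"claw": 0,"delta_pos": [0,0,-15],"turn": 0},{"claw": 0,"delta_pos": [0,0,-25],"turn": 0},{"claw": 0,"delta_pos": [0,0,-30],"turn": 0},{"claw": 0,"delta_pos": [0,0,-30],"turn": 0},{"claw": 0,"delta_pos": [0,0,-30],"turn": 0},{"claw": 0,"delta_pos": [0,0,-30],"turn": 0},{"claw": 0,"delta_pos": [0,0,-15],"turn": 0}]}}

```text
clock: 5.83
eef_pos: [496.0, 9.4, 234.9]
tcp_rot: [-3.141, 0.004, -3.115]
contact_force: [0.5, 0.6, -0.4]
opening: 0.148
grasp_force: 68.4
```

Request:
{"api": "step_arm", "payload": {"motion": [{"claw": 0,"delta_pos": [0,15,0],"turn": 0},{"claw": 0,"delta_pos": [0,25,0],"turn": 0},{"claw": 0,"delta_pos": [0,25,0],"turn": 0},{"claw": 0,"delta_pos": [0,25,0],"turn": 0},{"claw": 0,"delta_pos": [0,15,0],"turn": 0},{"claw": 0,"delta_pos": [0,0,0],"turn": 0},{"claw": 0,"delta_pos": [0,0,0],"turn": 0}]}}

```text
clock: 6.42
eef_pos: [491.7, 114.8, 231.0]
tcp_rot: [-3.141, -0.0, -3.113]
contact_force: [0.6, 0.1, -1.3]
opening: 0.153
grasp_force: 68.5
```

```bash
python3 - <<'E'
from h import *
f=grab_frame("wrist");s=sense();print({k:s[k] for k in("clock","eef_pos","tcp_rot","contact_force","wrist_torque","opening","grasp_force")})
import pickle;pickle.dump((f,s),open("w5.pkl","wb"))
print([round(float(x),1) for x in proj(f,np.array([546,187,146]))]);print(bar(f,s["eef_pos"][2]+52))
cv2.imwrite("pics/w5.png",f["img"][:,:,::-1])
E
```

```text
{'clock': 6.4667, 'eef_pos': array([491.7890172 , 114.10388537, 230.96030843]), 'tcp_rot': array([-3.14114567e+00, -1.81139165e-04, -3.11449812e+00]), 'contact_force': array([-0.11571587,  0.29849887, -0.8703399 ]), 'wrist_torque': array([-0.01076052, -0.00032995, -0.06773862]), 'opening': 0.14963661355073732, 'grasp_force': 68.53727102279663}
[405.1, 302.0]
(array([ 303,  266,   37,  149, 4951], dtype=int32), array([488.9634479 , 115.04458221]), np.float64(0.02627127214723183))
```

View pics/w5.png

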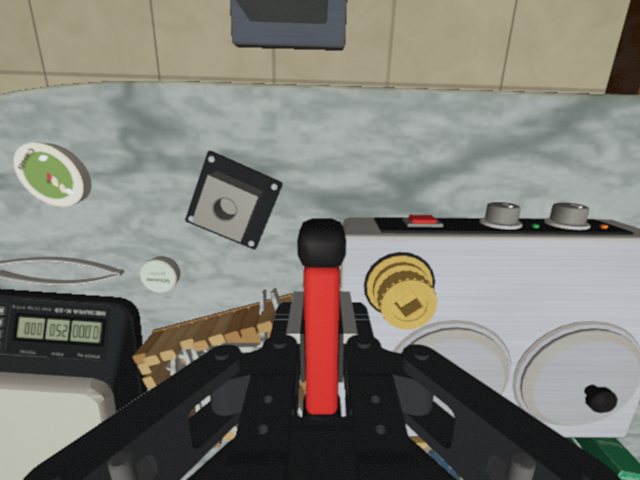

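The key is held upright. The plug top is at about (409,304) with its socket at (410,306), and the stand hole is at (226,207).

```bash
python3 - <<'E'
from h import *
import pickle
f,s=pickle.load(open("w5.pkl","rb"))
im=f["img"];hsv=cv2.cvtColor(im,cv2.COLOR_RGB2HSV)
def rect(f,X0,z,half,sc):  # metric patch of plane z: rows=+x, cols=+y
    w=np.array([[-half,-half],[half,-half],[half,half],[-half,half]],float)
    src=np.float32([proj(f,np.array([X0[0]+a,X0[1]+b,z])) for a,b in w])
    dst=np.float32([[(b+half)*sc,(a+half)*sc] for a,b in w])
    return cv2.warpPerspective(f["img"],cv2.getPerspectiveTransform(src,dst),(int(2*half*sc),)*2,flags=cv2.INTER_CUBIC)
sc=8;X0=np.array([546,189]);p=rect(f,X0,146,32,sc)
q=rect(f,onz(f,(226,207),42)[:2],42,32,sc);print("hole0",onz(f,(226,207),42))
cv2.imwrite("pics/r6.png",np.hstack([p,q])[:,:,::-1])
h=cv2.cvtColor(p,cv2.COLOR_RGB2HSV);print(h[256,256],h[200,256],h[256,330])
m=cv2.inRange(h,(15,90,150),(32,255,255))
for c in sorted(cv2.findContours(m,cv2.RETR_LIST,cv2.CHAIN_APPROX_NONE)[0],key=cv2.contourArea)[::-1][:5]:
    if len(c)>20:
        r=cv2.minAreaRect(c);ci=cv2.minEnclosingCircle(c);print(cv2.contourArea(c)/64,"rect",(r[0][1]-256)/sc+X0[0],(r[0][0]-256)/sc+X0[1],np.array(r[1])/sc,r[2],"circ r",ci[1]/sc)
E
```

```text
hole0 [493.47849747  12.30071846  42.        ]
[ 22 129 191] [ 22 125 200] [ 20 155 110]
2170.5859375 rect 542.875 185.1875 [57.75  56.375] 90.0 circ r 34.61962127685547
184.984375 rect 548.134147644043 189.8323211669922 [17.14006996 17.56954765] 51.34019470214844 circ r 11.803746223449707
```

View pics/r6.png

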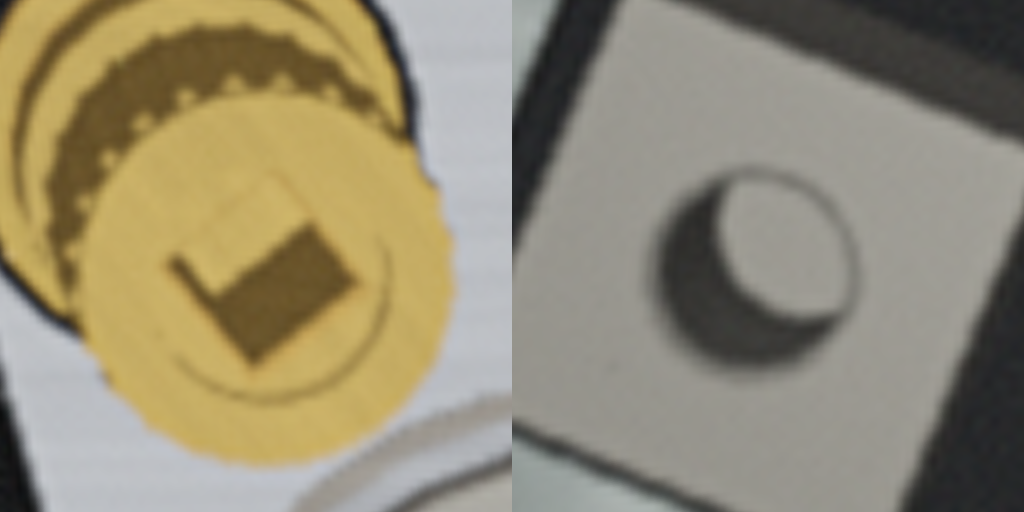

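The rectified patch shows the plug head centred at (266,280) and its socket at (262,271), turned 0.675 rad (mod 90°). The stand hole is centred at (243,271) of its own patch. Measured against the hole, the plug target is TCP ≈ (548.3, 188.8) with a key yaw of 0.675.

Request:
{"api": "step_arm", "payload": {"motion": [{"claw": 0,"delta_pos": [-8,10,0],"turn": -0.108},{"claw": 0,"delta_pos": [0,0,0],"turn": -0.108},{"claw": 0,"delta_pos": [0,0,0],"turn": -0.108},{"claw": 0,"delta_pos": [0,0,0],"turn": -0.108},{"claw": 0,"delta_pos": [0,0,0],"turn": -0.108},{"claw": 0,"delta_pos": [0,0,0],"turn": -0.108},{"claw": 0,"delta_pos": [0,0,0],"turn": 0},{"claw": 0,"delta_pos": [0,0,0],"turn": 0}]}}

```text
clock: 7.13
eef_pos: [499.8, 123.7, 230.9]
tcp_rot: [-3.141, -0.0, -2.472]
contact_force: [0.1, -0.5, -1.8]
opening: 0.149
grasp_force: 68.5
```

```bash
cat >> h.py <<'E'
from scipy.spatial.transform import Rotation as Ro
def go(X):
    s=sense();R=Ro.from_euler("xyz",s["tcp_rot"]).as_matrix()
    k=[s["eef_pos"]]
    print("t",round(float(s["clock"]),2),"pos",s["eef_pos"].round(1),"yaw",round(float(s["tcp_rot"][2]%(2*np.pi)),3),"rp",s["tcp_rot"][:2].round(4),"F",s["contact_force"].round(1),"T",s["wrist_torque"].round(3),"grip",round(float(s["grasp_force"]),0),round(float(s["opening"]),3))
    print("tool delta",(R.T@(np.array(X)-s["eef_pos"])).round(1),"q6",s["qpos"][5].round(3))
E
python3 -c "
from h import *
go([548.3,188.8,200])"
```

```text
t 7.13 pos [499.8 123.7 230.9] yaw 3.811 rp [-3.1415e+00 -2.0000e-04] F [ 0.1 -0.5 -1.8] T [-0.014  0.001 -0.029] grip 69.0 0.149
tool delta [-78.5  21.   30.8] q6 -2.001
```

Request:
{"api": "step_arm", "payload": {"motion": [{"claw": 0,"delta_pos": [-15,4,0],"turn": 0},{"claw": 0,"delta_pos": [-25,7,5],"turn": 0},{"claw": 0,"delta_pos": [-25,6,10],"turn": 0},{"claw": 0,"delta_pos": [-13.5,4,10],"turn": 0},{"claw": 0,"delta_pos": [0,0,0],"turn": 0},{"claw": 0,"delta_pos": [0,0,0],"turn": 0},{"claw": 0,"delta_pos": [0,0,0],"turn": 0}]}}

```text
clock: 7.72
eef_pos: [547.8, 189.7, 205.9]
tcp_rot: [3.142, -0.001, -2.469]
contact_force: [-0.3, -0.3, -1.6]
opening: 0.151
grasp_force: 68.5
```

```bash
python3 - <<'E'
from h import *
go([548.3,188.8,185])
f=grab_frame("wrist");cv2.imwrite("pics/w7.png",f["img"][:,:,::-1])
m=cv2.inRange(cv2.cvtColor(f["img"],cv2.COLOR_RGB2HSV),(15,90,60),(32,255,255))
print(proj(f,np.array([548.3,189.5,146])),[cv2.boundingRect(c) for c in cv2.findContours(m,0,1)[0] if cv2.contourArea(c)>150])
E
```

```text
t 7.72 pos [547.8 189.7 205.9] yaw 3.815 rp [ 3.1416e+00 -7.0000e-04] F [-0.3 -0.3 -1.6] T [-0.016 -0.019 -0.025] grip 68.0 0.151
tool delta [ 0.2 -1.  20.9] q6 -1.913
[319.90620388 249.43543637] [(55, 357, 54, 47), (0, 354, 152, 107), (64, 326, 54, 42), (65, 291, 35, 23), (0, 261, 34, 36), (282, 197, 78, 78), (0, 125, 204, 206)]
```

Request:
{"api": "step_arm", "payload": {"motion": [{"claw": 0,"delta_pos": [0,-0.6,10],"turn": 0},{"claw": 0,"delta_pos": [0,0,8],"turn": 0},{"claw": 0,"delta_pos": [0,0,4],"turn": 0},{"claw": 0,"delta_pos": [0,0,3],"turn": 0},{"claw": 0,"delta_pos": [0,0,3],"turn": 0},{"claw": 0,"delta_pos": [0,0,2],"turn": 0},{"claw": 0,"delta_pos": [0,0,0],"turn": 0}]}}

```text
clock: 8.35
eef_pos: [548.3, 189.4, 175.4]
tcp_rot: [3.141, -0.001, -2.467]
contact_force: [-0.2, -0.0, -1.2]
opening: 0.149
grasp_force: 68.5
```

```bash
python3 -c "
from h import *
go([548.3,188.8,163.5])"
```

```text
t 8.35 pos [548.3 189.4 175.4] yaw 3.816 rp [ 3.1414e+00 -5.0000e-04] F [-0.2 -0.  -1.2] T [-0.038  0.046 -0.032] grip 69.0 0.149
tool delta [ 0.3 -0.5 11.9] q6 -1.915
```

No contact yet, and the nose is inside the mouth. Continuing down gently.

Request:
{"api": "step_arm", "payload": {"motion": [{"claw": 0,"delta_pos": [0,0,2],"turn": 0},{"claw": 0,"delta_pos": [0,0,2],"turn": 0},{"claw": 0,"delta_pos": [0,0,2],"turn": 0},{"claw": 0,"delta_pos": [0,0,2],"turn": 0},{"claw": 0,"delta_pos": [0,0,0],"turn": 0}]}}

```text
clock: 8.77
eef_pos: [548.2, 189.4, 167.3]
tcp_rot: [3.141, -0.001, -2.467]
contact_force: [0.2, -0.3, -1.3]
opening: 0.155
grasp_force: 68.5
```

```bash
python3 -c "
from h import *
go([548.3,188.8,163.5])"
```

```text
t 8.77 pos [548.2 189.4 167.3] yaw 3.816 rp [ 3.1414e+00 -6.0000e-04] F [ 0.2 -0.3 -1.3] T [ 0.003  0.027 -0.023] grip 69.0 0.155
tool delta [ 0.3 -0.6  3.8] q6 -1.915
```

Request:
{"api": "step_arm", "payload": {"motion": [{"claw": 0,"delta_pos": [0,0,2],"turn": 0},{"claw": 0,"delta_pos": [0,0,0],"turn": 0.05},{"claw": 0,"delta_pos": [0,0,0],"turn": 0.06},{"claw": 0,"delta_pos": [0,0,0],"turn": 0.06},{"claw": 0,"delta_pos": [0,0,0],"turn": 0.06},{"claw": 0,"delta_pos": [0,0,0],"turn": 0}], "force": 110}}

```text
clock: 9.27
eef_pos: [548.2, 189.4, 165.6]
tcp_rot: [-3.142, -0.001, -2.7]
contact_force: [-1.4, -0.5, -1.9]
opening: 0.145
grasp_force: 108.2
```

```bash
python3 -c "
from h import *
go([548.3,188.8,163.5])"
```

```text
t 9.27 pos [548.2 189.4 165.6] yaw 3.583 rp [-3.1415e+00 -5.0000e-04] F [-1.4 -0.5 -1.9] T [-0.138  0.126  0.031] grip 108.0 0.145
tool delta [ 0.2 -0.6  2.1] q6 -1.682
```

Request:
{"api": "step_arm", "payload": {"motion": [{"claw": 0,"delta_pos": [0,0,0],"turn": 0.06},{"claw": 0,"delta_pos": [0,0,0],"turn": 0.07},{"claw": 0,"delta_pos": [0,0,0],"turn": 0.07},{"claw": 0,"delta_pos": [0,0,0],"turn": 0.05},{"claw": 0,"delta_pos": [0,0,0],"turn": 0}]}}

```text
clock: 9.68
eef_pos: [548.2, 189.5, 165.6]
tcp_rot: [3.142, -0.0, -2.948]
contact_force: [-0.7, 0.7, -1.1]
opening: 0.15
grasp_force: 108.1
```

```bash
python3 -c "
from h import *
go([548.3,188.8,163.5])"
```

```text
t 9.68 pos [548.2 189.5 165.6] yaw 3.336 rp [ 3.1415e+00 -5.0000e-04] F [-0.7  0.7 -1.1] T [0.052 0.243 0.086] grip 108.0 0.15
tool delta [ 0.  -0.7  2.1] q6 -1.435
```

Request:
{"api": "step_arm", "payload": {"motion": [{"claw": 0,"delta_pos": [0,0,0],"turn": 0.06},{"claw": 0,"delta_pos": [0,0,0],"turn": 0.07},{"claw": 0,"delta_pos": [0,0,0],"turn": 0.07},{"claw": 0,"delta_pos": [0,0,0],"turn": 0.05},{"claw": 0,"delta_pos": [0,0,0],"turn": 0}]}}

```text
clock: 10.1
eef_pos: [548.2, 189.7, 165.6]
tcp_rot: [3.141, -0.001, 3.087]
contact_force: [-1.8, 1.2, -2.4]
opening: 0.142
grasp_force: 108.1
```

```bash
python3 -c "
from h import *
go([548.3,188.8,163.5])"
```

```text
t 10.1 pos [548.2 189.7 165.6] yaw 3.087 rp [ 3.1414e+00 -5.0000e-04] F [-1.8  1.2 -2.4] T [0.227 0.243 0.091] grip 108.0 0.142
tool delta [-0.2 -0.9  2.1] q6 -1.186
```

Request:
{"api": "step_arm", "payload": {"motion": [{"claw": 0,"delta_pos": [0,0,0],"turn": 0.06},{"claw": 0,"delta_pos": [0,0,0],"turn": 0.07},{"claw": 0,"delta_pos": [0,0,0],"turn": 0.07},{"claw": 0,"delta_pos": [0,0,0],"turn": 0.05},{"claw": 0,"delta_pos": [0,0,0],"turn": 0}]}}

```text
clock: 10.52
eef_pos: [548.2, 189.8, 165.6]
tcp_rot: [3.141, -0.001, 2.837]
contact_force: [-1.5, 2.1, -2.5]
opening: 0.144
grasp_force: 108.0
```

```bash
python3 -c "
from h import *
go([548.3,188.8,163.5])"
```

```text
t 10.52 pos [548.2 189.8 165.6] yaw 2.837 rp [ 3.1413e+00 -5.0000e-04] F [-1.5  2.1 -2.5] T [0.429 0.305 0.118] grip 108.0 0.144
tool delta [-0.4 -0.9  2.1] q6 -0.936
```

Request:
{"api": "step_arm", "payload": {"motion": [{"claw": 0,"delta_pos": [0.2,0.4,0],"turn": 0.06},{"claw": 0,"delta_pos": [0,0,0],"turn": 0.07},{"claw": 0,"delta_pos": [0,0,0],"turn": 0.07},{"claw": 0,"delta_pos": [0,0,0],"turn": 0.05},{"claw": 0,"delta_pos": [0,0,0],"turn": 0}]}}

```text
clock: 10.93
eef_pos: [548.3, 190.1, 165.6]
tcp_rot: [-3.142, -0.0, 2.588]
contact_force: [-1.5, 1.8, -3.0]
opening: 0.148
grasp_force: 107.9
```

```bash
python3 -c "
from h import *
go([548.3,188.8,163.5])"
```

```text
t 10.93 pos [548.3 190.1 165.6] yaw 2.588 rp [-3.1416e+00 -3.0000e-04] F [-1.5  1.8 -3. ] T [0.374 0.211 0.113] grip 108.0 0.148
tool delta [-0.7 -1.1  2.1] q6 -0.686
```

Request:
{"api": "step_arm", "payload": {"motion": [{"claw": 0,"delta_pos": [0.2,0.2,0],"turn": 0.06},{"claw": 0,"delta_pos": [0,0,0],"turn": 0.07},{"claw": 0,"delta_pos": [0,0,0],"turn": 0.07},{"claw": 0,"delta_pos": [0,0,0],"turn": 0.05},{"claw": 0,"delta_pos": [0,0,0],"turn": 0}]}}

```text
clock: 11.35
eef_pos: [548.3, 190.3, 165.6]
tcp_rot: [3.142, -0.0, 2.338]
contact_force: [-0.1, 1.5, -3.4]
opening: 0.144
grasp_force: 107.8
```

```bash
python3 -c "
from h import *
go([548.3,188.8,163.5])"
```

```text
t 11.35 pos [548.3 190.3 165.6] yaw 2.338 rp [ 3.1415e+00 -1.0000e-04] F [-0.1  1.5 -3.4] T [0.333 0.089 0.086] grip 108.0 0.144
tool delta [-1.1 -1.1  2.1] q6 -0.436
```

Request:
{"api": "step_arm", "payload": {"motion": [{"claw": 0,"delta_pos": [0,0,0],"turn": 0.06},{"claw": 0,"delta_pos": [0,0,0],"turn": 0.07},{"claw": 0,"delta_pos": [0,0,0],"turn": 0.07},{"claw": 0,"delta_pos": [0,0,0],"turn": 0.05},{"claw": 0,"delta_pos": [0,0,0],"turn": 0}]}}

```text
clock: 11.77
eef_pos: [548.4, 190.4, 165.7]
tcp_rot: [3.141, -0.0, 2.088]
contact_force: [0.3, 1.5, -4.2]
opening: 0.142
grasp_force: 107.7
```

```bash
python3 -c "
from h import *
go([548.3,188.8,163.5])"
```

```text
t 11.77 pos [548.4 190.4 165.7] yaw 2.088 rp [ 3.1413e+00 -1.0000e-04] F [ 0.3  1.5 -4.2] T [ 0.495 -0.043  0.062] grip 108.0 0.142
tool delta [-1.3 -0.9  2.2] q6 -0.186
```

Request:
{"api": "step_arm", "payload": {"motion": [{"claw": 0,"delta_pos": [0,0,0.3],"turn": 0.06},{"claw": 0,"delta_pos": [0,0,0],"turn": 0.07},{"claw": 0,"delta_pos": [0,0,0],"turn": 0.07},{"claw": 0,"delta_pos": [0,0,0],"turn": 0.05},{"claw": 0,"delta_pos": [0,0,0],"turn": 0}]}}

```text
clock: 12.18
eef_pos: [548.7, 190.4, 165.6]
tcp_rot: [3.141, -0.0, 1.839]
contact_force: [1.7, 1.1, -3.7]
opening: 0.145
grasp_force: 107.9
```

```bash
python3 -c "
from h import *
go([548.3,188.8,163.5])"
```

```text
t 12.18 pos [548.7 190.4 165.6] yaw 1.839 rp [ 3.1408e+00 -1.0000e-04] F [ 1.7  1.1 -3.7] T [ 0.464 -0.088  0.379] grip 108.0 0.145
tool delta [-1.5 -0.8  2.1] q6 0.063
```

Request:
{"api": "step_arm", "payload": {"motion": [{"claw": 0,"delta_pos": [0,0,0],"turn": 0.03},{"claw": 0,"delta_pos": [0,0,0],"turn": 0.03},{"claw": 0,"delta_pos": [0,0,0],"turn": 0},{"claw": 0,"delta_pos": [0,0,0],"turn": 0}]}}

```text
clock: 12.52
eef_pos: [548.6, 190.4, 165.6]
tcp_rot: [3.141, -0.0, 1.781]
contact_force: [1.7, 3.0, -4.0]
opening: 0.139
grasp_force: 107.9
```

```bash
python3 -c "
from h import *
go([548.3,188.8,163.5])"
```

```text
t 12.52 pos [548.6 190.4 165.6] yaw 1.781 rp [ 3.1409e+00 -1.0000e-04] F [ 1.7  3.  -4. ] T [ 0.637 -0.273  0.472] grip 108.0 0.139
tool delta [-1.5 -0.7  2.1] q6 0.122
```

Request:
{"api": "step_arm", "payload": {"motion": [{"claw": 0,"delta_pos": [0,0,0],"turn": 0.03},{"claw": 0,"delta_pos": [0,0,0],"turn": 0.04},{"claw": 0,"delta_pos": [0,0,0],"turn": 0.03},{"claw": 0,"delta_pos": [0,0,0],"turn": 0},{"claw": 0,"delta_pos": [0,0,0],"turn": 0}]}}

```text
clock: 12.93
eef_pos: [548.6, 190.3, 165.5]
tcp_rot: [3.141, -0.0, 1.679]
contact_force: [2.1, 1.7, -5.3]
opening: 0.142
grasp_force: 107.7
```

```bash
python3 -c "
from h import *
go([548.3,188.8,163.5]);grab_frame('top');print(sense()['wrist_torque'],sense()['contact_force'])"
```

```text
t 12.93 pos [548.6 190.3 165.5] yaw 1.679 rp [ 3.141e+00 -2.000e-04] F [ 2.1  1.7 -5.3] T [ 0.573 -0.368  0.464] grip 108.0 0.142
tool delta [-1.5 -0.5  2. ] q6 0.223
[ 0.68546106 -0.45901248  0.47290254] [ 3.24321421  2.83305412 -5.27957479]
```

Request:
{"api": "step_arm", "payload": {"motion": [{"claw": 0,"delta_pos": [0,0,0],"turn": 0.03},{"claw": 0,"delta_pos": [0,0,0],"turn": 0.04},{"claw": 0,"delta_pos": [0,0,0],"turn": 0.03},{"claw": 0,"delta_pos": [0,0,0],"turn": 0},{"claw": 0,"delta_pos": [0,0,0],"turn": 0}]}}

```text
clock: 13.4
eef_pos: [548.6, 190.3, 165.5]
tcp_rot: [3.141, -0.0, 1.578]
contact_force: [3.0, 3.2, -6.5]
opening: 0.145
grasp_force: 107.6
```

```bash
python3 -c "
from h import *
go([548.3,188.8,163.5])
for i in range(3):grab_frame('top');print(sense()['wrist_torque'][2])"
```

```text
t 13.4 pos [548.6 190.3 165.5] yaw 1.578 rp [ 3.1411e+00 -2.0000e-04] F [ 3.   3.2 -6.5] T [ 0.743 -0.603  0.576] grip 108.0 0.145
tool delta [-1.5 -0.3  2. ] q6 0.324
0.5831362667987353
0.6359953689353433
0.6026749156513483
```

Request:
{"api": "step_arm", "payload": {"motion": [{"claw": 0,"delta_pos": [0,0,0],"turn": -0.05},{"claw": 0,"delta_pos": [0,0,0],"turn": -0.05},{"claw": 0,"delta_pos": [0,0,0],"turn": 0},{"claw": 0,"delta_pos": [0,0,0],"turn": 0}]}}

```text
clock: 13.88
eef_pos: [548.4, 190.3, 165.6]
tcp_rot: [3.141, -0.0, 1.674]
contact_force: [2.9, 2.5, -6.1]
opening: 0.144
grasp_force: 107.6
```

```bash
python3 -c "
from h import *
go([548.3,188.8,163.5])"
```

```text
t 13.88 pos [548.4 190.3 165.6] yaw 1.674 rp [ 3.1414e+00 -2.0000e-04] F [ 2.9  2.5 -6.1] T [ 0.803 -0.676  0.172] grip 108.0 0.144
tool delta [-1.4 -0.3  2.1] q6 0.228
```

Request:
{"api": "step_arm", "payload": {"motion": [{"claw": 0,"delta_pos": [0,0,0],"turn": -0.03},{"claw": 0,"delta_pos": [0,0,-3],"turn": 0},{"claw": 0,"delta_pos": [0,0,-5],"turn": 0},{"claw": 0,"delta_pos": [0,0,-7],"turn": 0},{"claw": 0,"delta_pos": [0,0,-10],"turn": 0},{"claw": 0,"delta_pos": [0,0,-15],"turn": 0},{"claw": 0,"delta_pos": [0,0,-12],"turn": 0},{"claw": 0,"delta_pos": [0,0,0],"turn": 0}]}}

```text
clock: 14.55
eef_pos: [549.6, 190.5, 220.9]
tcp_rot: [3.138, -0.001, 1.705]
contact_force: [1.0, -0.7, -0.7]
opening: 0.141
grasp_force: 108.3
```

```bash
python3 - <<'E'
from h import *
go([495.2,9.5,225])
f=grab_frame("wrist");s=sense()
m=cv2.inRange(cv2.cvtColor(f["img"],cv2.COLOR_RGB2HSV),(0,170,60),(6,255,255))
print([(cv2.boundingRect(c)) for c in cv2.findContours(m,0,1)[0] if cv2.contourArea(c)>300])
E
```

```text
t 14.55 pos [549.6 190.5 220.9] yaw 1.705 rp [ 3.1375e+00 -5.0000e-04] F [ 1.  -0.7 -0.7] T [ 0.016 -0.026  0.006] grip 108.0 0.141
tool delta [-172.   -78.2   -4.5] q6 0.197
[(304, 266, 36, 149)]
```

Request:
{"api": "step_arm", "payload": {"motion": [{"claw": 0,"delta_pos": [-15,-7,0],"turn": 0},{"claw": 0,"delta_pos": [-27,-12,0],"turn": 0},{"claw": 0,"delta_pos": [-32,-14.5,0],"turn": 0},{"claw": 0,"delta_pos": [-32,-14.5,0],"turn": 0},{"claw": 0,"delta_pos": [-32,-14.5,0],"turn": 0},{"claw": 0,"delta_pos": [-24,-11,0],"turn": 0},{"claw": 0,"delta_pos": [-10,-4.7,0],"turn": 0},{"claw": 0,"delta_pos": [0,0,0],"turn": 0}]}}

```text
clock: 15.27
eef_pos: [492.4, 6.9, 217.0]
tcp_rot: [-3.14, 0.0, 1.703]
contact_force: [0.1, 0.8, -1.4]
opening: 0.145
grasp_force: 108.3
```

Request:
{"api": "step_arm", "payload": {"motion": [{"claw": 0,"delta_pos": [0,0,0],"turn": -0.12},{"claw": 0,"delta_pos": [0,0,0],"turn": -0.12},{"claw": 0,"delta_pos": [0,0,0],"turn": -0.12},{"claw": 0,"delta_pos": [0,0,0],"turn": -0.12},{"claw": 0,"delta_pos": [0,0,0],"turn": -0.12},{"claw": 0,"delta_pos": [0,0,0],"turn": -0.12},{"claw": 0,"delta_pos": [0,0,0],"turn": -0.12},{"claw": 0,"delta_pos": [0,0,0],"turn": -0.12}]}}

```text
clock: 15.93
eef_pos: [493.9, 10.1, 217.0]
tcp_rot: [-3.142, -0.001, 2.672]
contact_force: [1.0, 0.1, -1.6]
opening: 0.143
grasp_force: 108.3
```

Request:
{"api": "step_arm", "payload": {"motion": [{"claw": 0,"delta_pos": [0,0,0],"turn": -0.12},{"claw": 0,"delta_pos": [0,0,0],"turn": -0.12},{"claw": 0,"delta_pos": [0,0,0],"turn": -0.12},{"claw": 0,"delta_pos": [0,0,0],"turn": -0.12},{"claw": 0,"delta_pos": [0,0,0],"turn": 0},{"claw": 0,"delta_pos": [0,0,0],"turn": 0},{"claw": 0,"delta_pos": [0,0,0],"turn": 0}]}}

```text
clock: 16.52
eef_pos: [493.9, 9.7, 217.2]
tcp_rot: [3.141, -0.0, -3.141]
contact_force: [-0.2, 0.2, -0.9]
opening: 0.144
grasp_force: 108.3
```

```bash
python3 - <<'E'
from h import *
go([495.2,9.5,85])
E
```

```text
t 16.52 pos [493.9   9.7 217.2] yaw 3.142 rp [ 3.1414e+00 -4.0000e-04] F [-0.2  0.2 -0.9] T [-0.01  -0.018  0.024] grip 108.0 0.144
tool delta [ -1.3  -0.2 132.2] q6 -1.555
```

Request:
{"api": "step_arm", "payload": {"motion": [{"claw": 0,"delta_pos": [-1.3,-0.2,15],"turn": -0.025},{"claw": 0,"delta_pos": [0,0,25],"turn": 0},{"claw": 0,"delta_pos": [0,0,30],"turn": 0},{"claw": 0,"delta_pos": [0,0,30],"turn": 0},{"claw": 0,"delta_pos": [0,0,20],"turn": 0},{"claw": 0,"delta_pos": [0,0,10],"turn": 0},{"claw": 0,"delta_pos": [0,0,0],"turn": 0},{"claw": 0,"delta_pos": [0,0,0],"turn": 0}]}}

```text
clock: 17.18
eef_pos: [495.6, 9.2, 87.8]
tcp_rot: [3.142, -0.0, -3.114]
contact_force: [1.3, -0.0, -0.2]
opening: 0.143
grasp_force: 108.3
```

```bash
python3 - <<'E'
from h import *
go([495.2,9.5,50])
E
```

```text
t 17.18 pos [495.6   9.2  87.8] yaw 3.17 rp [ 3.1416e+00 -3.0000e-04] F [ 1.3 -0.  -0.2] T [ 0.007 -0.086  0.011] grip 108.0 0.143
tool delta [ 0.3  0.3 37.8] q6 -1.583
```

Request:
{"api": "step_arm", "payload": {"motion": [{"claw": 0,"delta_pos": [0.2,0.2,6],"turn": 0},{"claw": 0,"delta_pos": [0,0,4],"turn": 0},{"claw": 0,"delta_pos": [0,0,3],"turn": 0},{"claw": 0,"delta_pos": [0,0,3],"turn": 0},{"claw": 0,"delta_pos": [0,0,0],"turn": 0}]}}

```text
clock: 17.6
eef_pos: [494.9, 9.3, 71.2]
tcp_rot: [3.142, -0.0, -3.113]
contact_force: [-0.4, -0.1, -1.9]
opening: 0.145
grasp_force: 108.3
```

```bash
python3 - <<'E'
from h import *
go([495.2,9.5,50])
E
```

```text
t 17.6 pos [494.9   9.3  71.2] yaw 3.171 rp [ 3.1416e+00 -2.0000e-04] F [-0.4 -0.1 -1.9] T [0.02  0.018 0.039] grip 108.0 0.145
tool delta [-0.3  0.2 21.2] q6 -1.584
```

Already 5 mm in the hole with no contact.

Request:
{"api": "step_arm", "payload": {"motion": [{"claw": 0,"delta_pos": [0,0,6],"turn": 0},{"claw": 0,"delta_pos": [0,0,6],"turn": 0},{"claw": 0,"delta_pos": [0,0,5],"turn": 0},{"claw": 0,"delta_pos": [0,0,3],"turn": 0},{"claw": 0,"delta_pos": [0,0,1.5],"turn": 0},{"claw": 0,"delta_pos": [0,0,0],"turn": 0}]}}

```text
clock: 18.1
eef_pos: [494.7, 9.3, 49.5]
tcp_rot: [-3.142, -0.001, -3.112]
contact_force: [-0.1, 0.4, -1.1]
opening: 0.147
grasp_force: 108.3
```

```bash
python3 - <<'E'
from h import *
go([495.2,9.5,48.6])
E
```

```text
t 18.1 pos [494.7   9.3  49.5] yaw 3.171 rp [-3.1416e+00 -9.0000e-04] F [-0.1  0.4 -1.1] T [ 0.03  -0.022  0.041] grip 108.0 0.147
tool delta [-0.5  0.2  0.9] q6 -1.584
```

Request:
{"api": "step_arm", "payload": {"motion": [{"claw": 0,"delta_pos": [0,0,0.8],"turn": 0},{"claw": 18,"delta_pos": [0,0,0],"turn": 0},{"claw": 25,"delta_pos": [0,0,0],"turn": 0},{"claw": 45,"delta_pos": [0,0,0],"turn": 0},{"claw": 60,"delta_pos": [0,0,0],"turn": 0},{"claw": 60,"delta_pos": [0,0,0],"turn": 0},{"claw": 60,"delta_pos": [0,0,0],"turn": 0},{"claw": 60,"delta_pos": [0,0,0],"turn": 0}]}}

```text
clock: 18.77
eef_pos: [495.1, 9.3, 49.3]
tcp_rot: [-3.142, 0.0, -3.112]
contact_force: [-0.2, -0.1, -0.1]
opening: 0.7
grasp_force: 0.0
```

Request:
{"api": "step_arm", "payload": {"motion": [{"claw": 60,"delta_pos": [0,0,-10],"turn": 0},{"claw": 60,"delta_pos": [0,0,-20],"turn": 0},{"claw": 60,"delta_pos": [0,0,-30],"turn": 0},{"claw": 60,"delta_pos": [0,0,-30],"turn": 0},{"claw": 60,"delta_pos": [0,0,-20],"turn": 0},{"claw": 60,"delta_pos": [0,0,-10],"turn": 0},{"claw": 60,"delta_pos": [0,0,0],"turn": 0},{"claw": 60,"delta_pos": [0,0,0],"turn": 0}]}}

```text
clock: 19.43
eef_pos: [495.0, 9.3, 169.1]
tcp_rot: [-3.142, 0.001, -3.112]
contact_force: [-0.0, 0.2, -0.5]
opening: 0.703
grasp_force: 0.0
```

```bash
python3 - <<'E'
from h import *
go([495.2,9.5,48.6])
f=grab_frame("wrist");print(bar(f,101))
E
```

```text
t 19.43 pos [495.    9.3 169.1] yaw 3.171 rp [-3.1416e+00  5.0000e-04] F [-0.   0.2 -0.5] T [ 0.021  0.031 -0.062] grip 0.0 0.703
tool delta [ -0.2   0.2 120.5] q6 -1.584
(array([ 313,  200,   18,   89, 1465], dtype=int32), array([494.2180742 ,   9.85782277]), np.float64(0.02167642273796233))
```

```bash
python3 -c "
from rig import *
print(sign_off())"
```

```text
the job is handed in; nothing more can be done
None
```

The plug is turned in to about 0.60 N m (settled readings 0.58–0.64), the key is back upright in its stand, nothing else was touched, and the job was handed in at about 19.5 s; no verdict was returned.

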